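# Start the watch-case spindle at its toggle switch

### The arm

A 7-joint arm with a two-finger parallel gripper is mounted at the origin on the work surface. World frame = base frame: x ahead of the robot, y to its left, z up, the work surface at z = 0. Lengths are in m, angles in rad, forces in N, time in s.
With the tool pointing down it reaches from about 0.425 to 0.875 m from the base axis. Payload 4.7 kg.
Tool frame: the origin (TCP) lies midway between the tips of the shut fingers; the grasp point (between the pads) lies ctrl.grasp_offset behind it (ctrl.grasp_offset is the distance from the TCP to the grasp point, in m); z points along the fingers, y is the line along which they close (so a half turn about z gives the same grasp; the last joint's range is limited). The gripper opens to 87 mm and grips with 3 to 60 N. Pads are 19 mm wide; open, the fingers measure 117 mm over their backs; the gripper's body (75 mm by 190 mm) begins 51 mm behind the grasp point.
Start: joints at [1.272, 0.321, -0.07, 1.45, 0.023, 1.371, -0.057], TCP at [0.2, -0.618, 0.223] pointing down, gripper open.
Joint ranges: [-2.86, 2.86], [-0.3, 2.09], [-1.38, 1.24], [0.06, 2.45], [-1.56, 4.7], [0.09, 2.05], [-2.69, 2.69]. Speed limits (rad/s): [2.57, 2.57, 3.14, 3.14, 3.14, 3.14, 3.14].

### API

Orientations are given as a rotation vector (axis times angle).
In Python, from bench import ctrl gives the robot as it stands. The module is installed in compiled form; this text tells all that it offers.
- The arm moves only by the tool jog_arm, never from a script. Its argument "moves" is one flat list of numbers, 7 for each row, row after row: the shift along the tool's x, y, z in units of 30 cm (1.0 is 30 cm), then the turn, a rotation vector about the tool's x, y, z in units of 60 degrees (1.0 is 60 degrees), then the gripper's target within -1 to 1 (fully open at 1, half-way at 0, shut at -1). In form: [x, y, z, wx, wy, wz, fingers, x, y, z, wx, wy, wz, fingers, ...]. A call has exactly 8 rows; each row is the pose to reach, as a shift and turn from the pose commanded when the call began, along the tool's axes at that moment; what a row does not reach only later rows make up. A row lasts 1/8 s, in which the tool goes at most 62.5 mm and 10.7 degrees, less where a joint would pass 70% of its speed; a pose out of reach is approached as far as the arm can. A call with a number of a shift or a turn outside -1 to 1 is refused whole. A call with a gripper value outside its range is refused whole. The fingers move at their own pace and stop on an object; "newtons" is the grip in N (left out, the last holds). Time passes only in rows, so rows that repeat a pose let the fingers close, or fill a call up. It gives the time, the measured TCP pose, the force, the opening and the grip force at its end, in the units of the state.
- ctrl.get_state(): the state, without advancing time (a new reading comes with each control period).
- ctrl.get_image(name): name is "scene" or "top" or "wrist"; returns a dict with "pixels" (420x560x3 uint8, red, green, blue), "fx", "fy", "cx", "cy" (pixels), "xyz" and "rotation" of the camera in the world; the wrist camera has in their place "tool_from_camera" (4x4, takes a point from camera to tool coordinates, whose origin is the TCP and whose axes are the flange's). Camera axes: x right, y up, looking along -z (the intrinsics and any distortion apply to the point x, -y, -z); pixel columns grow to the right and rows downward; lengths in m; the calibration is good to about 2 mm. A picture is of the moment at which its call begins: read the wrist's pose just before it. There is no depth.
- ctrl.close_job(): hands the job in; it is judged then, once.
The state is a dict: "time": time; "joint_positions": joint angles; "qd": joint speeds; "joint_torque": joint torques, N m; "position": TCP position; "tool_rot": TCP orientation; "ft_force": force on the tool from outside, world axes, zero at the start; "torque": the same for the moment, N m; "grip_width": opening from 0.0 (shut) to 1.0 (fully open); "grip_force": force on a finger pad.
Only numpy, scipy, OpenCV 4.12 (cv2) and the standard library are available. Lean on these libraries where they do the work, as an engineer would, in place of code of your own. Each camera call takes 0.05 s, during which the arm holds its last target. There are 200 camera calls.

### The job

Start the watch-case machine: flip the toggle switch on the machine with the square tower and the watch-case ring on its spindle, so that its bat snaps over to the other side and stays there. The suction unit (low round drum with a grille) has the same kind of switch: leave that one as it is, and leave the black loupe that stands beside the machine where it is.

Things in the scene. Friction and masses are not known exactly. Their poses are not given: they have to be found in the camera images.
- drive_bat (a joint): Angle of the machine's steel toggle bat. 0 = off, leaning 24 degrees (0.42 rad) from upright to the pivot's -x; 0.84 = on, leaning 24 degrees to its +x; 0.42 = upright. Starts off. A spring drives it from upright to whichever side it is on, against a rigid stop; about 3 N sideways at the tip moves it off the stop, less nearer upright.
- drive_tip (a point): Centre of the fat upper end (12 mm diameter) of the machine's toggle bat; the bat ends 6 mm beyond this point. It moves with the bat, 45 mm from the pivot, 82 mm above the bench when off or on. The bat tapers to 7 mm diameter at the pivot.
- drive_pivot (a point): Pivot of the machine's toggle, fixed, 41 mm above the bench. x: level, from the off to the on side; y: level, to the tower; z up. Round it a collar (21 mm wide, up to 43 mm above the bench) on a 90 x 90 mm deck 35 mm high. The blue tower, 75 mm square, 105 mm high with a knob up to 119 mm, stands 93 to 168 mm along +y; motor barrel to -x, spindle with steel watch-case ring to +x.
- suction_tip (a point): Centre of the fat upper end of the suction unit's toggle bat, same size as the machine's, also off; to be left alone. The fixed blue suction unit has the same deck, and a low round drum (84 mm wide, 60 mm high, grille on top) in place of the tower.
- loupe_mid (a point): Centre, half-way up, of a loose black watchmaker's loupe standing on the bench, a flared cylinder 36 mm wide at the foot, 25 mm at the top and 32 mm tall; to be left alone.

How it is judged:
At the end, for the whole second after the job is handed in: The machine's bat rests on its on side (joint above 0.7 rad of 0.84), the suction unit's bat tip is within 12 mm and the loupe within 15 mm of where each started (value of joint drive_bat above 0.7 rad and distance of suction_tip from where it was at the start of the episode below 0.012 m and distance of loupe_mid from where it was at the start of the episode below 0.015 m); the robot touches nothing.
It fails at once if the suction unit's switch is flipped (distance of suction_tip from where it was at the start of the episode above 0.018 m).
It fails at once if the loupe is knocked away or over (distance of loupe_mid from where it was at the start of the episode above 0.02 m).
It also fails if it takes over 32 s, if anything falls off the work surface, if the arm or the gripper's body presses on something with over 40 N, if the wrist force passes 120 N, or if a joint passes its speed limit or range.

## Working session

There is one attempt and no reset: what is moved stays moved. The work goes in short steps, Python scripts to look and compute and a tool call to move; the robot and the scene stay as the last step left them, time stands still between calls to the robot, and variables do not carry over. Pictures are saved under pics/ and viewed, at most 10 in all, crops included, and the job is handed in when it is done.

Besides the shell and the picture viewer there is one more tool, called after "Emit:" by a JSON object that holds its "method" and its "body", one argument or row to a line. jog_arm: Moves the arm, as the interface text tells. Its arguments: {"type":"object","properties":{"moves":{"type":"array"},"newtons":{"type":"number"}},"required":["moves"]}

```bash
mkdir -p pics; cat > h.py <<'E'
from bench import ctrl
import numpy as np, cv2
from scipy.spatial.transform import Rotation as R
def snap(n,f):
    s=ctrl.get_state(); im=ctrl.get_image(n); cv2.imwrite(f'pics/{f}.png',im['pixels'][:,:,::-1])
    if n=='wrist':
        T=np.eye(4); T[:3,:3]=R.from_rotvec(s['tool_rot']).as_matrix(); T[:3,3]=s['position']
        T=T@np.array(im['tool_from_camera']); im['xyz']=T[:3,3]; im['rotation']=T[:3,:3]
    np.savez(f'pics/{f}.npz',**{k:np.array(v) for k,v in im.items()})
    return im
def ray(im,u,v):
    d=np.array([(u-im['cx'])/im['fx'],-(v-im['cy'])/im['fy'],-1.]); M=np.array(im['rotation'])
    if M.shape!=(3,3): M=R.from_rotvec(M.ravel()).as_matrix() if M.size==3 else M
    return np.array(im['xyz']),M@d
def onz(im,u,v,z):
    o,d=ray(im,u,v); return o+d*(z-o[2])/d[2]
E
python3 - <<'E'
from h import *
a=snap('scene','s1'); b=snap('top','t1')
for i in (a,b): print({k:v for k,v in i.items() if k!='pixels'})
print(ctrl.get_state(), ctrl.grasp_offset)
E
```

```text
{'fx': 441.51878272644456, 'fy': 441.51878272644456, 'cx': 278.9577681381584, 'cy': 216.20450023642076, 'xyz': array([ 1.12846986, -0.06994555,  0.66189048]), 'rotation': array([0.62578554, 0.62664704, 1.42667846])}
{'fx': 410.52370325626134, 'fy': 410.52370325626134, 'cx': 274.7479331801663, 'cy': 205.24142567623295, 'xyz': array([ 0.42597131, -0.06587617,  0.81576037]), 'rotation': array([ 0.11915212, -0.12799432, -1.54937178])}
{'time': 0.1, 'joint_positions': array([ 1.2721231 ,  0.32172984, -0.07007013,  1.45158954,  0.02261192,
        1.37080239, -0.05691002]), 'qd': array([-0.00161628, -0.00026861,  0.00043182, -0.00350251, -0.00049827,
        0.00127591, -0.00044447]), 'joint_torque': array([ 1.22791989e-03, -4.92567480e+01, -4.05001016e-01, -3.13400424e+01,
       -6.43084198e-02,  3.95010319e-02,  7.33388219e-05]), 'position': array([ 0.19978649, -0.61799521,  0.2215648 ]), 'tool_rot': array([-3.10157277e+00, -4.89049141e-01,  5.98866210e-04]), 'ft_force': array([-0.7824961 , -0.0585713 ,  0.98201154]), 'torque': array([ 0.00418396,  0.02937885, -0.02193714]), 'grip_force': 0.0, 'grip_width': 0.995696791041828} 0.0187
```

View pics/s1.png

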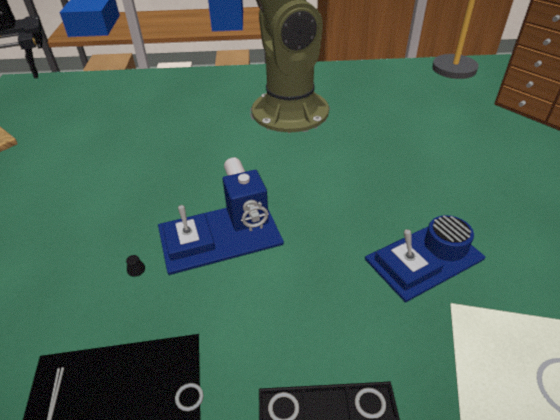

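View pics/t1.png

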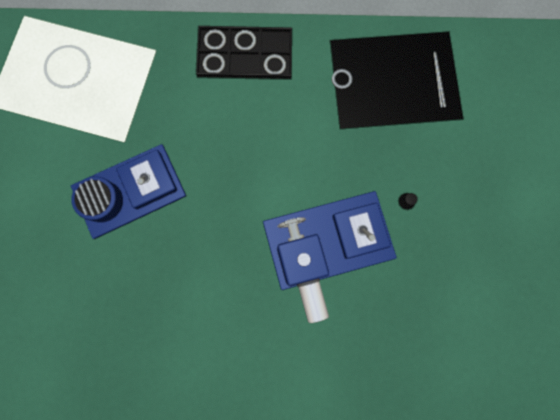

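The scene view shows the machine's toggle at about (183,220) and the loupe at (135,265). In the top view its white switch plate is at about (362,230), the tower knob at (304,260) and the loupe at (408,200). Barrel is down (off side), ring up (on side).

```bash
python3 - <<'E'
from h import *
a={k:v for k,v in np.load('pics/t1.npz').items()}; s={k:v for k,v in np.load('pics/s1.npz').items()}
c1=cv2.resize(a['pixels'][190:270,310:430],None,fx=6,fy=6,interpolation=cv2.INTER_CUBIC)
cv2.imwrite('pics/c1.png',c1[:,:,::-1])
k=onz(a,304,260,.119); p=onz(a,362,230,.036)
print('knob',k,'plate',p,'dist',np.linalg.norm((k-p)[:2]),'loupe',onz(a,408,201,.016), onz(s,135,265,.016))
E
```

```text
knob [ 0.44440437 -0.11971538  0.119     ] plate [ 0.50529752 -0.2364795   0.036     ] dist 0.13168840446232027 loupe [ 0.56660852 -0.33300773  0.016     ] [ 0.57082163 -0.33306014  0.016     ]
```

View pics/c1.png

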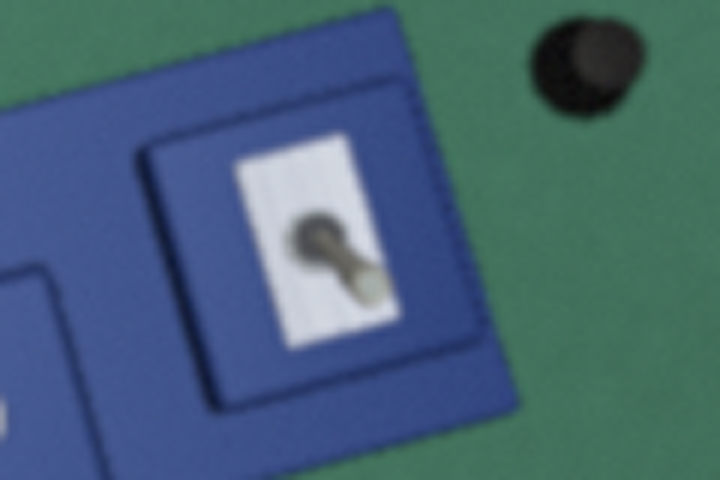

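The crop shows the bat's collar at about (362.8,230) and its tip at (371.7,237.2) in full-image pixels. I'll hover on the off side and shut the fingers as a pusher.

```bash
cat >> h.py <<'E'
def move_to(p,ang):
    s=ctrl.get_state(); M=R.from_rotvec(s['tool_rot']).as_matrix()
    G=np.column_stack([[np.cos(ang),np.sin(ang),0],[np.sin(ang),-np.cos(ang),0],[0,0,-1]])
    print('pos',s['position'],'shift',np.round(M.T@(p-s['position'])/.3,3),'turn',np.round(R.from_matrix(M.T@G).as_rotvec()/(np.pi/3),3))
E
python3 - <<'E'
from h import *
a=dict(np.load('pics/t1.npz'))
piv=onz(a,362.8,230,.042); tip=onz(a,371.7,237.2,.082); k=onz(a,304,260,.119)
y=(k-piv)[:2]; y/=np.linalg.norm(y); x=np.array([y[1],-y[0]]); ang=np.arctan2(x[1],x[0])
print(piv,tip,k,'ang',ang, 'tip local',(tip-piv)[:2]@x,(tip-piv)[:2]@y)
q=piv[:2]-.055*x
move_to(np.r_[q,.2],ang)
E
```

```text
[ 0.5047145  -0.23668345  0.042     ] [ 0.4879948  -0.24360111  0.082     ] [ 0.44440437 -0.11971538  0.119     ] ang 0.47605905960589245 tip local -0.018030830333399483 0.0015138339707206523
pos [ 0.19978649 -0.61799521  0.2215648 ] shift [ 1.177 -0.867  0.073] turn [-0.002 -0.    -0.156]
```

Emit:
{"method": "jog_arm", "body": {
  "moves": [0.2, -0.15, 0.01, 0, 0, -0.156, -1, 0.35, -0.25, 0.02, 0, 0, -0.156, -1, 0.5, -0.37, 0.03, 0, 0, -0.156, -1, 0.65, -0.48, 0.04, 0, 0, -0.156, -1, 0.8, -0.6, 0.05, 0, 0, -0.156, -1, 0.9, -0.67, 0.06, 0, 0, -0.156, -1, 0.95, -0.7, 0.07, 0, 0, -0.156, -1, 0.95, -0.7, 0.07, 0, 0, -0.156, -1]
}}

```text
time: 1.1
position: [0.4066, -0.3307, 0.2011]
tool_rot: [-3.052, -0.743, 0.001]
ft_force: [0.2, 0.2, -0.9]
grip_width: 0.173
grip_force: 0.0
```

```bash
python3 - <<'E'
from h import *
move_to(np.array([.5047-.055*np.cos(.476),-.2367-.055*np.sin(.476),.2]),.476)
E
```

```text
pos [ 0.40661349 -0.33069334  0.20109894] shift [ 0.251 -0.128  0.004] turn [-0.001  0.001  0.002]
```

Emit:
{"method": "jog_arm", "body": {
  "moves": [0.15, -0.08, 0, 0, 0, 0, -1, 0.25, -0.128, 0, 0, 0, 0, -1, 0.25, -0.128, 0, 0, 0, 0, -1, 0.25, -0.128, 0, 0, 0, 0, -1, 0.25, -0.128, 0, 0, 0, 0, -1, 0.25, -0.128, 0, 0, 0, 0, -1, 0.25, -0.128, 0, 0, 0, 0, -1, 0.25, -0.128, 0, 0, 0, 0, -1]
}}

```text
time: 2.1
position: [0.4555, -0.2626, 0.2016]
tool_rot: [3.053, 0.741, -0.0]
ft_force: [-0.3, 1.5, -0.1]
grip_width: 0.007
grip_force: 0.0
```

```bash
python3 - <<'E'
from h import *
s=snap('wrist','w1'); print(s['xyz'],s['fx'])
snap('top','t2')
move_to(np.array([.5047-.055*np.cos(.476),-.2367-.055*np.sin(.476),.074]),.476)
E
```

```text
[ 0.52314577 -0.2276026   0.36246065] 325.68008001452534
pos [ 0.45557221 -0.26248983  0.20156132] shift [ 0.002 -0.001  0.425] turn [0. 0. 0.]
```

View pics/w1.png

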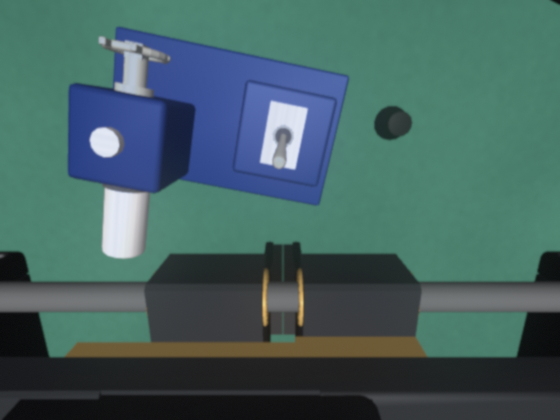

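The wrist view shows the fingers at (284,260) with the collar at about (283,134), the bat tip at (279,161) and white plate corners at (272,101), (307,107), (297,169), (260,164). The machine looks turned a little from my angle, so I'll check with the plate.

```bash
python3 - <<'E'
from h import *
w=dict(np.load('pics/w1.npz',allow_pickle=True)); print([k for k in w], [w[k] for k in w if 'dist' in k])
a=dict(np.load('pics/t1.npz'))
P=[onz(w,*c,.036) for c in [(272,101),(307,107),(297,169),(260,164)]]
Q=[onz(a,310+c[0]/6,190+c[1]/6,.036) for c in [(237,160),(345,135),(400,318),(290,348)]]
for p in (P,Q):
    d=(p[0]+p[1]-p[2]-p[3]); print('plate ctr',np.mean(p,0),'ang',np.arctan2(d[1],d[0]))
print(onz(w,283,134,.042),onz(w,279,161,.082),onz(w,106,142,.119))
E
```

```text
['pixels', 'fx', 'fy', 'cx', 'cy', 'tool_from_camera', 'xyz', 'rotation'] []
plate ctr [ 0.50462258 -0.23852334  0.036     ] ang 0.29858982714885546
plate ctr [ 0.50542971 -0.23835926  0.036     ] ang 0.2689058429616955
[ 0.50630429 -0.2366605   0.042     ] [ 0.48665681 -0.24286682  0.082     ] [ 0.44566969 -0.12140263  0.119     ]
```

```bash
python3 - <<'E'
from h import *
move_to(np.array([.5055-.055*np.cos(.3),-.237-.055*np.sin(.3),.074]),.3)
E
```

```text
pos [ 0.45557221 -0.26248983  0.20156132] shift [ 0.006 -0.031  0.425] turn [0.    0.    0.168]
```

Emit:
{"method": "jog_arm", "body": {
  "moves": [0.006, -0.03, 0, 0, 0, 0.168, -1, 0.006, -0.03, 0.1, 0, 0, 0.168, -1, 0.006, -0.03, 0.2, 0, 0, 0.168, -1, 0.006, -0.03, 0.3, 0, 0, 0.168, -1, 0.006, -0.03, 0.37, 0, 0, 0.168, -1, 0.006, -0.03, 0.425, 0, 0, 0.168, -1, 0.006, -0.03, 0.425, 0, 0, 0.168, -1, 0.006, -0.03, 0.425, 0, 0, 0.168, -1]
}}

```text
time: 3.2
position: [0.4537, -0.2539, 0.0749]
tool_rot: [3.105, 0.47, 0.002]
ft_force: [-0.4, 0.2, 0.3]
grip_width: 0.008
grip_force: 0.0
```

Emit:
{"method": "jog_arm", "body": {
  "moves": [0.05, 0, 0, 0, 0, 0, -1, 0.09, 0, 0, 0, 0, 0, -1, 0.12, 0, 0, 0, 0, 0, -1, 0.15, 0, 0, 0, 0, 0, -1, 0.17, 0, 0, 0, 0, 0, -1, 0.175, 0, 0, 0, 0, 0, -1, 0.175, 0, 0, 0, 0, 0, -1, 0.175, 0, 0, 0, 0, 0, -1]
}}

```text
time: 4.2
position: [0.5029, -0.2383, 0.074]
tool_rot: [3.106, 0.469, -0.0]
ft_force: [0.4, -0.7, 0.7]
grip_width: 0.008
grip_force: 0.0
```

Emit:
{"method": "jog_arm", "body": {
  "moves": [-0.175, 0, 0, 0, 0, 0, -1, -0.175, 0, 0, 0, 0, 0, -1, -0.175, 0, -0.1, 0, 0, 0, -1, -0.175, 0, -0.25, 0, 0, 0, -1, -0.175, 0, -0.4, 0, 0, 0, -1, -0.175, 0, -0.42, 0, 0, 0, -1, -0.175, 0, -0.42, 0, 0, 0, -1, -0.175, 0, -0.42, 0, 0, 0, -1]
}}

```text
time: 5.2
position: [0.4523, -0.2532, 0.1985]
tool_rot: [-3.105, -0.47, 0.003]
ft_force: [-0.3, -0.8, 0.6]
grip_width: 0.003
grip_force: 0.0
```

```bash
python3 - <<'E'
from h import *
w=snap('wrist','w2'); t=snap('top','t3')
c=lambda x,f:cv2.resize(x,None,fx=f,fy=f)[:,:,::-1]
cv2.imwrite('pics/c2.png',c(w['pixels'][60:220,200:430],3))
E
```

```text
(no output)
```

View pics/c2.png

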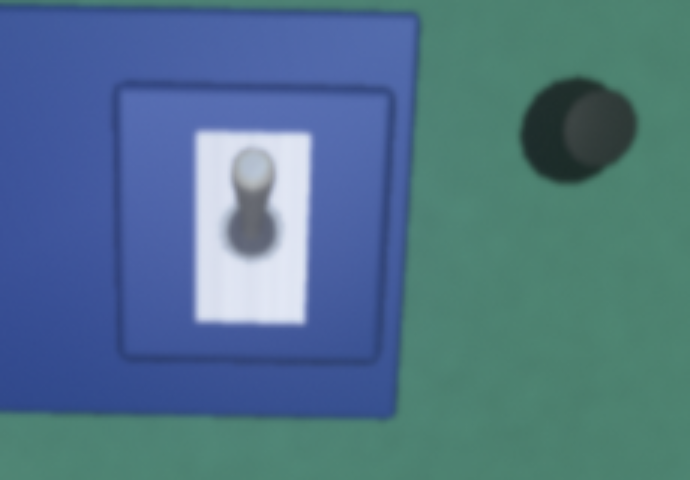

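The bat tip (crop (253,168)) is now on the far, on side of the collar (252,232), and the loupe is still standing. I'll confirm the lean by numbers, then hand in.

```bash
python3 - <<'E'
from h import *
w=dict(np.load('pics/w2.npz',allow_pickle=True))
p=onz(w,200+252/3,60+232/3,.042);t=onz(w,200+253/3,60+168/3,.082)
l=(t-p)[:2]@[np.cos(.3),np.sin(.3)]; print(l)
if l>.014: print(ctrl.close_job())
E
```

```text
0.019966388308481076
the job is handed in; nothing more can be done
None
```

The machine's toggle is flipped and measures about 20 mm to the on side. I never went near the suction switch, the loupe is still standing beside the machine, the arm is clear, and the job was handed in at about 5 s; no verdict came back.

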